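Find the flush release on an upturned bench scale and open its battery door

ROBOT

A 6-joint arm with a two-finger parallel gripper is mounted at the origin on the work surface. World frame = base frame: x ahead of the robot, y to its left, z up, the work surface at z = 0. Lengths are in mm, angles in rad, forces in N, time in s.
With the tool pointing down it reaches from about 300 to 775 mm from the base axis. Payload 14.6 kg.
Tool frame: the origin (TCP) lies between the finger pads; the fingertips stand 19 mm ahead of it and the grasp point (between the pads) is the TCP; z points along the fingers, y is the line along which they close (so a half turn about z gives the same grasp; the last joint's range is limited). The gripper opens to 94 mm and grips with 3 to 60 N. Pads are 16 mm wide; open, the fingers measure 119 mm over their backs; the gripper's body (75 mm by 177 mm) begins 78 mm behind the grasp point.
Start: joints at [-1.382, 0.3, 1.521, -0, 1.321, -0.067], TCP at [139.154, -532.095, 198.046] pointing down, gripper open.
Joint ranges: [-3.03, 3.03], [-0.79, 2.21], [0.23, 2.52], [-1.04, 4.18], [0, 3.07], [-2.55, 2.55]. Speed limits (rad/s): [2.22, 2.22, 2.57, 3.14, 3.14, 3.14].

INTERFACE

Orientations are given as [roll, pitch, yaw] about the fixed x, y, z axes, in that order (R = Rz(yaw) Ry(pitch) Rx(roll)).
In Python, from cell import monitor, imaging, job, find_in, trace gives the robot as it stands. The module is installed in compiled form; this text tells all that it offers.
- The arm moves only by the tool arm_command, never from a script. Its argument "steps" is a list of rows, each a list of 5 numbers: the opening, from 0 (shut) to 1 (fully open), then the shift along the tool's x, y, z in mm, then the turn about the tool's z in degrees. In form: [[gripper, dx, dy, dz, turn], ...]. A call has 1 to 20 rows; each row is the pose to reach, as a shift and turn from the pose commanded when the call began, along the tool's axes at that moment; what a row does not reach only later rows make up. A row lasts 1/8 s, in which the tool goes at most 62.5 mm and 10.7 degrees, less where a joint would pass 70% of its speed; a pose out of reach is approached as far as the arm can. A call with a gripper value outside its range is refused whole. The fingers move at their own pace and stop on an object; "force" is the grip in N (left out, the last holds). Time passes only in rows, so rows that repeat a pose let the fingers close. It gives the time, the measured TCP pose, the force, the opening and the grip force at its end, in the units of the state.
- monitor.read_state(): the state, without advancing time (a new reading comes with each control period).
- imaging.camera(name): name is "side" or "top"; returns a dict with "img" (384x512x3 uint8, red, green, blue), "mtx" (3x3 intrinsics, pixels), "view" (4x4, takes a point from world to camera coordinates). Camera axes: x right, y down, z forward; pixel columns grow to the right and rows downward; lengths in mm; the calibration is good to about 2 mm. A picture is of the moment at which its call begins. There is no depth.
- job.sign_off(): hands the job in; it is judged then, once.
Trained networks look in a picture, given as the dict that the camera call returned (one of the last four; its "shot" number tells which), for a name from the list of things; names that differ only in an ending like _2 or _b are one class to them, and where a whole thing is asked for, a point or a joint stands for the part that bears it (a point fixed in the world has none). Each returns a list of dicts, best first, with "p" (0 to 1); they miss things now and then, are a little off and sometimes report something else, mostly with a low value. They report only what shows in the picture. A call takes as long as a camera call.
- find_in(picture, target): "rect" ([centre column, centre row, width, height] in pixels, round what is visible of it).
- trace(picture, target): "region" (384x512 bool, what is visible of it) and "rect" ([centre column, centre row, width, height] in pixels, round what is visible of it).
The state is a dict: "clock": time; "joints": joint angles; "qd": joint speeds; "effort": joint torques, N m; "eef_pos": TCP position; "eef_rot": TCP orientation; "wrist_force": force on the tool from outside, world axes, zero at the start; "moment": the same for the moment, N m; "finger_gap": finger opening in mm; "finger_force": force on a finger pad.
Only numpy, scipy, OpenCV 4.12 (cv2) and the standard library are available. Lean on these libraries where they do the work, as an engineer would, in place of code of your own. Each camera call takes 0.05 s, during which the arm holds its last target. There are 200 camera calls.

TASK

The studio's clay scale has been turned face down to change its batteries. With the fingertips, feel lightly along the plain strip at the free edge of the battery door for the flush release pad and press it in until the door springs open, then let go and take the hand away, leaving the door standing open. Do not pinch, pull or force the door or lean hard on the scale, and leave the fresh cells, the pan and the tools where they are.

Things in the scene. Friction and masses are not known exactly. Their poses are not given: they have to be found in the camera images.
- panel_mid (a point): Centre of the upturned underside of the bench scale, a grey plastic box 330 mm along y, 270 mm along x, that stands firm when pressed. The underside is a flat, hard, level panel 66 mm above the bench, with four rubber feet 32 mm across and 14 mm high near its corners and the battery door in its middle. Axes: x level from the release strip to the door's hinge, y along the strip, z up
- strip_mid (a point): Middle of the release strip, on its surface; axes as panel_mid. The strip is 46 mm wide along x, 140 mm long along y, beside the door's free edge (the -x one), rigid and level with the panel, except at the release pad. The pad's centre is on the strip's centre line (x = 0 here) but anywhere up to 45 mm to either side of this point along y: find it by touch or sight
- strip_end_l (a point): +y end of the release strip, on its centre line and surface. The pad, of the same grey plastic, 48 mm along y by 38 mm along x with a 1 mm seam and three fine ridges, lies in an opening 50 mm along y by 40 mm along x, its surface 2 mm below the strip's. So a fingertip set down on the pad stops lower than on the strip, or gives way
- strip_end_r (a point): -y end of the release strip, on its centre line and surface, 140 mm from the other end
- release (a joint): how far the release pad is pressed in, in m: 0 at rest, 0.006 at its stop. It goes straight down, starts to give at about 1.7 N, takes about 3.5 N at 4.5 mm, where the door comes free, and about 4.2 N at its stop; it springs back when let go
- battery_door (a joint): opening angle of the battery door in rad: 0 shut and flush, 1.15 fully open. While latched it cannot be raised. When the pad has been pressed in by 4.5 mm a hinge spring swings it up by itself to 1.15 within about a second (if it meets the hand it waits, pushing with under 2 N, until the hand is gone), its free edge rising and moving away from the strip towards the hinge, and it stays open
- door_leaf: the battery door's leaf, 138 x 100 x 3 mm, flush with the panel when shut. Origin on the hinge line at the middle of the door's length, 1.5 mm below the panel; when shut its x points from the strip to the hinge, and the free edge lies 100 mm towards -x
- pan: the scale's stainless weighing pan, taken off, an upside-down shallow tray 250 x 200 x 14 mm lying on the bench beside the scale; bystander. Origin at the centre of its underside
- cell_a: fresh battery cell 26 mm across, 47 mm tall, standing on the upturned scale behind the door's hinge; bystander. Origin at the centre of its foot
- cell_b: second fresh cell, same as cell_a, also standing on the upturned scale behind the hinge; bystander
- cell_c: third fresh cell, same as cell_a, also standing on the upturned scale behind the hinge; bystander
- rib: flat wooden throwing rib 124 x 34 x 6 mm lying on the upturned scale to the -y side of the battery door; bystander. Origin at the centre of its underside
- trim_tool: potter's loop trimming tool 216 mm long, 24 mm wide, 12 mm high, lying on the bench; bystander. Origin at the middle of its underside
- screwdriver: screwdriver 190 mm long lying on the bench; bystander

How it is judged (in metres and radians):
On the way:
1. the release pad is pressed in by more than 4 mm with the fingers (value of joint release above 0.004 m and contact force between the fingers and anything else above 1 N), for 0.04 s.
At the end, for the whole second after the job is handed in: the battery door stands open by more than 0.9 rad and is at rest, the release pad has sprung back to within 1.2 mm of its rest position, and every bystander is within 30 mm of where it stood (value of joint battery_door above 0.9 rad and velocity of joint battery_door below 0.1 rad/s and value of joint release below 0.0012 m and distance of each of pan, cell_a, cell_b, cell_c, rib, trim_tool, screwdriver from where it was at the start of the episode below 0.03 m); the robot touches nothing.
It fails at once if a bystander (cell, pan, rib, trimming tool or screwdriver) is pushed, lifted or carried more than 30 mm from its place (distance of any of pan, cell_a, cell_b, cell_c, rib, trim_tool, screwdriver from where it was at the start of the episode above 0.03 m).
It fails at once if the opening door is pinched, pulled or forced by the fingers (more than 20 N on it while it is off its seat) (value of joint battery_door above 0.05 rad and contact force between the fingers and door_leaf above 20 N).
It fails at once if the fingers lean on anything with more than 80 N (contact force between the fingers and anything else above 80 N).
It also fails if it takes over 48 s, if anything falls off the work surface, if the arm or the gripper's body presses on something with over 40 N, if the wrist force passes 120 N, or if a joint passes its speed limit or range.

## Working session

There is one attempt and no reset: what is moved stays moved. The work goes in short steps, Python scripts to look and compute and a tool call to move; the robot and the scene stay as the last step left them, time stands still between calls to the robot, and variables do not carry over. Pictures are saved under pics/ and viewed, at most 10 in all, crops included, and the job is handed in when it is done.

Besides the shell and the picture viewer there is one more tool, called after "Call:" by a JSON object that holds its "api" and its "payload", one argument or row to a line. arm_command: Moves the arm, as the interface text tells. Its arguments: {"type":"object","properties":{"steps":{"type":"array","items":{"type":"array","items":{"type":"number"}}},"force":{"type":"number"}},"required":["steps"]}

```bash
mkdir -p pics; cat > h.py <<'E'
import numpy as np, cv2
from cell import monitor, imaging, job, find_in, trace
def cam_center(c):
    V=np.array(c["view"]);return -V[:3,:3].T@V[:3,3]
def to_plane(c,uv,z):
    V=np.array(c["view"]);K=np.array(c["mtx"])
    d=V[:3,:3].T@np.linalg.inv(K)@np.array([uv[0],uv[1],1.]);o=cam_center(c)
    return o+d*(z-o[2])/d[2]
def proj(c,p):
    V=np.array(c["view"]);q=np.array(c["mtx"])@(V[:3,:3]@np.array(p)+V[:3,3]);return q[:2]/q[2]
E
python3 - <<'E'
from h import *
s=monitor.read_state();print(s)
for n in("top","side"):
    c=imaging.camera(n);cv2.imwrite(f"pics/{n}0.png",cv2.resize(c["img"][:,:,::-1],(800,600),interpolation=cv2.INTER_CUBIC))
    print(n,cam_center(c).round())
    for t in("panel_mid","strip_mid","strip_end_l","strip_end_r","release","door_leaf","rib","cell_a"):
        for r in find_in(c,t)[:3]:
            print(t,round(r["p"],2),np.round(r["rect"],1),to_plane(c,r["rect"][:2],66).round(1))
E
```

```text
{'clock': 0.0, 'joints': array([-1.38163406e+00,  3.00468024e-01,  1.52159510e+00,  9.20006870e-06,
        1.32071924e+00, -6.66220710e-02]), 'qd': array([-0.0007746 , -0.0004335 ,  0.00060845, -0.00017287,  0.00085865,
        0.00025016]), 'effort': array([ 1.61788084e-03, -5.31808913e+01, -3.52738202e+01,  7.08793220e-02,
        2.43961177e-02, -9.20255206e-05]), 'eef_pos': array([ 139.08688604, -531.83061471,  197.4821022 ]), 'eef_rot': array([-3.14040618e+00, -8.80936093e-05,  2.55781999e-01]), 'wrist_force': array([ 1.12655625, -0.72052645, -0.49746718]), 'moment': array([-0.01012478, -0.03476783,  0.06250016]), 'finger_force': 0.0, 'finger_gap': 94.15029565260329}
top [ 373.   38. 1070.]
panel_mid 0.77 [299.8 208.7 159.8 158.8] [588.  -36.8  66. ]
panel_mid 0.45 [302.2 205.3  65.9  54.5] [596.  -41.8  66. ]
strip_mid 0.77 [301.4 207.1 166.9 159.5] [591.8 -40.2  66. ]
strip_end_l 0.72 [300.6 206.8 165.5 156.7] [592.4 -38.4  66. ]
strip_end_r 0.72 [300.6 206.8 165.5 156.7] [592.4 -38.4  66. ]
release 0.69 [299.4 208.5 163.  162. ] [588.4 -35.9  66. ]
release 0.55 [314.7 240.9 
[... 699 characters left out ...]
550.4 -89.4  66. ]
strip_end_l 0.53 [327.9 314.4  80.1  56.3] [ 473.1 -263.2   66. ]
strip_end_l 0.27 [313.8 243.2  56.5  39.6] [ 568.6 -155.3   66. ]
strip_end_r 0.75 [283.4 228.9 196.2 174.7] [550.4 -89.4  66. ]
strip_end_r 0.53 [327.9 314.4  80.1  56.3] [ 473.1 -263.2   66. ]
strip_end_r 0.27 [313.8 243.2  56.5  39.6] [ 568.6 -155.3   66. ]
release 0.61 [266.5 235.3  26.2  24.5] [514.3 -75.1  66. ]
door_leaf 0.89 [282.8 208.2  71.9  62.2] [588.9 -53.6  66. ]
rib 0.81 [316.  243.1  59.   39.9] [ 571.9 -158.3   66. ]
cell_a 0.83 [339.3 199.6  16.2  21.1] [ 695.  -126.5   66. ]
cell_a 0.71 [310.8 177.8  12.1  23.1] [699.3 -42.4  66. ]
cell_a 0.53 [292.7 156.4  13.6  18.9] [721.2  31.4  66. ]
```

View pics/top0.png

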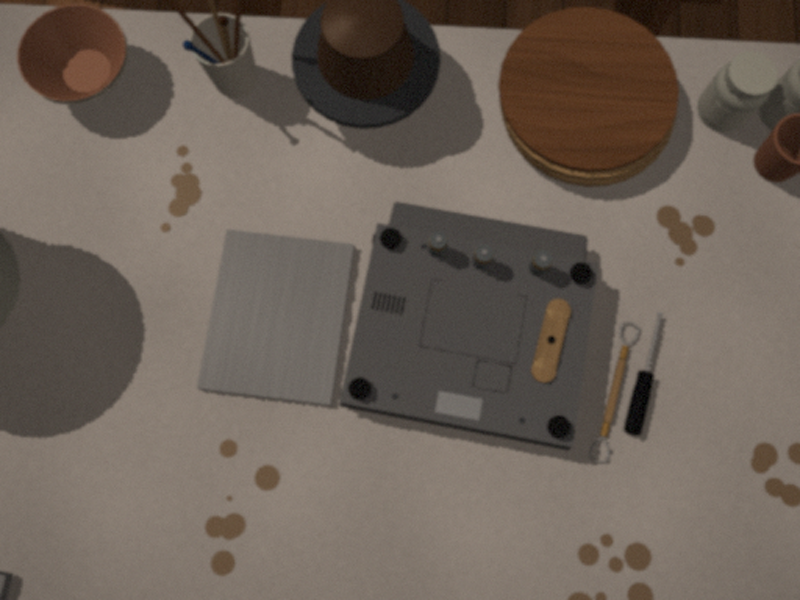

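```bash
python3 - <<'E'
import cv2
a=cv2.imread("pics/side0.png") # 800x600
k=800/512
x0,y0,w,h=int(170*k),int(130*k),int(230*k),int(190*k)
cv2.imwrite("pics/side0c.png",cv2.resize(a[y0:y0+h,x0:x0+w],(720,595),interpolation=cv2.INTER_CUBIC))
E
```

```text
(no output)
```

View pics/side0c.png

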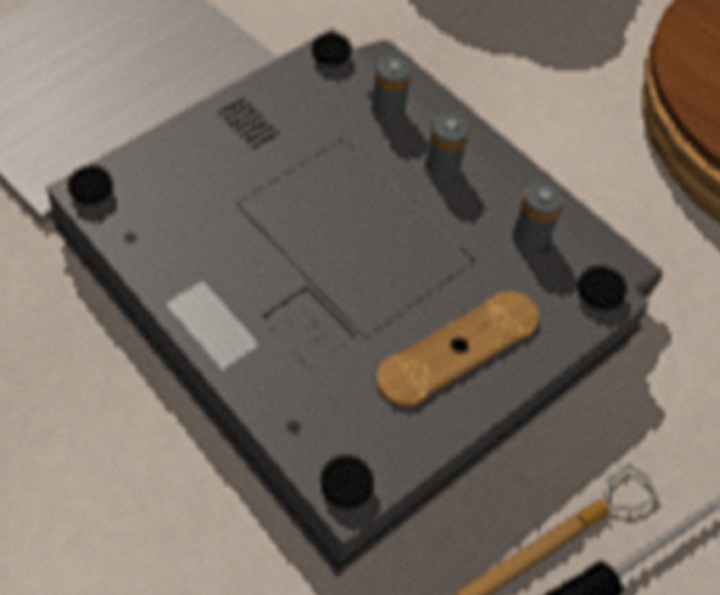

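The top view shows the door's free edge running from about (420,347) to (518,363) in the enlarged picture. The pad is just below it, near (492,376). The side crop shows the same pad, ridges included, at the door's lower right. Both networks put it near (516,-74), so I'll refine that position and work out the move.

```bash
python3 - <<'E'
from h import *
k=512/800
c=imaging.camera("top")
P=lambda u,v,z=66:to_plane(c,(u*k,v*k),z)
a,b,d,e=P(420,347),P(518,363),P(526,296),P(428,280)
print("door",*(q[:2].round() for q in(a,b,d,e)))
v=a-b; psi=np.arctan2(v[1],v[0])-np.pi/2
u=(e-a); print("yaw strip",psi,"side",np.arctan2(u[1],u[0]))
f=[r for r in find_in(c,"release") if r["rect"][2]<60]
p1=to_plane(c,f[0]["rect"][:2],64) if f else None
c2=imaging.camera("side"); f2=[r for r in find_in(c2,"release") if r["rect"][2]<60]
p2=to_plane(c2,f2[0]["rect"][:2],64)
print(p1,p2,P(492.5,376,64))
p=np.mean([p1,p2,P(492.5,376,64)],0)
X=np.array([np.cos(psi),np.sin(psi),0])
print("pad",p,"dist from free edge",(a-p)@X, (b-p)@X, (d-p)@X)
s=monitor.read_state();y=s["eef_rot"][2]
D=p-s["eef_pos"]
print("shift",D[0]*np.cos(y)+D[1]*np.sin(y),D[0]*np.sin(y)-D[1]*np.cos(y),s["eef_pos"][2],"turn",np.degrees(y-psi))
E
```

```text
door [554.  31.] [ 539. -109.] [ 637. -118.] [653.  25.]
yaw strip -0.10632984064336304 side -0.0628896505308567
[513.43049133 -72.11369212  64.        ] [518.30393847 -75.06321892  64.        ] [518.32687332 -73.72095516  64.        ]
pad [516.68710104 -73.63262207  64.        ] dist from free edge 25.590158067155627 25.590158067155617 124.54903641118102
shift 481.26569639254114 -348.0083860049495 198.0434168881167 turn 20.74980407786028
```

Call:
{"api": "arm_command", "payload": {
  "steps": [
    [0, 48, -35, 0, 2],
    [0, 96, -70, 0, 4],
    [0, 145, -104, 0, 6],
    [0, 193, -139, 0, 8],
    [0, 241, -174, 0, 10],
    [0, 289, -209, 0, 12],
    [0, 338, -244, 0, 14],
    [0, 386, -278, 0, 16],
    [0, 434, -313, 0, 18],
    [0, 482, -348, 0, 20],
    [0, 482, -348, 40, 20],
    [0, 482, -348, 80, 20],
    [0, 482, -348, 100, 20],
    [0, 482, -348, 100, 20],
    [0, 482, -348, 100, 20],
    [0, 482, -348, 100, 20]
  ],
  "force": 10
}}

```text
clock: 3.1
eef_pos: [517.9, -73.6, 99.1]
eef_rot: [3.141, -0.002, -0.093]
wrist_force: [-0.6, -0.6, -0.6]
finger_gap: 0.8
finger_force: 0.0
```

```bash
python3 - <<'E'
from h import *
s=monitor.read_state();print({k:np.round(s[k],3) for k in("clock","eef_pos","eef_rot","wrist_force","finger_gap")})
c=imaging.camera("side");a=c["img"][150:290,190:370,::-1]
cv2.imwrite("pics/side1.png",cv2.resize(a,(720,560),interpolation=cv2.INTER_CUBIC))
E
```

```text
{'clock': np.float64(3.1), 'eef_pos': array([517.919, -73.619,  99.148]), 'eef_rot': array([ 3.141e+00, -2.000e-03, -9.300e-02]), 'wrist_force': array([-0.591, -0.65 , -0.612]), 'finger_gap': np.float64(0.762)}
```

View pics/side1.png

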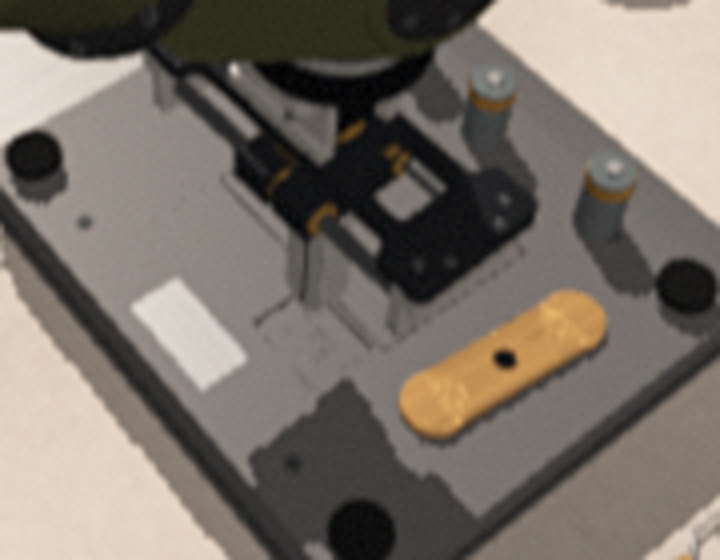

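```bash
python3 - <<'E'
from h import *
c=imaging.camera("side");f=lambda *p:((proj(c,p)-[190,150])*4).round()
print(f(517.9,-73.6,80),f(517.9,-73.6,64),f(517.9,-73.6,177))
for n in("release",):
    print([(r["p"],r["rect"]) for r in find_in(c,n)])
c=imaging.camera("top");a=c["img"][170:280,240:380,::-1]
cv2.imwrite("pics/top1.png",cv2.resize(a,(700,550),interpolation=cv2.INTER_CUBIC))
print((proj(c,(517.9,-73.6,80))-[240,170])*5,(proj(c,(517.9,-73.6,64))-[240,170])*5)
E
```

```text
[310. 321.] [309. 337.] [320. 208.]
[(0.72, [266.5, 236.9, 25.8, 24.1]), (0.6, [284.1, 218.1, 70.4, 39.1])]
[379.96007708 349.11362327] [375.69499978 354.14318303]
```

View pics/top1.png

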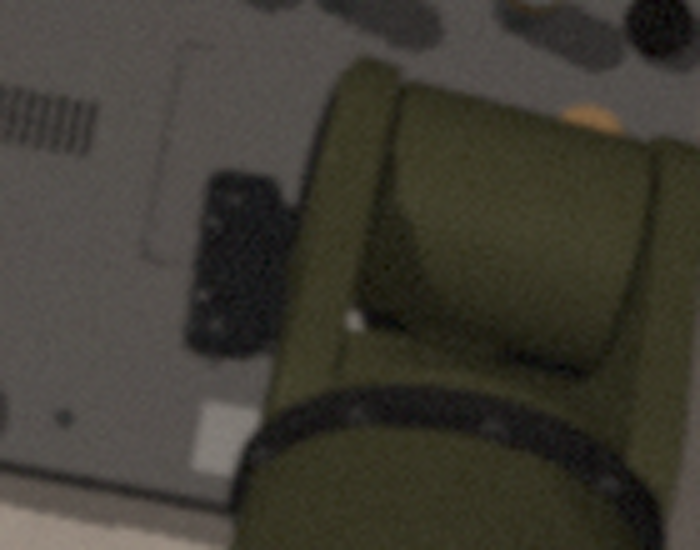

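The top view is mostly blocked by the arm. The side crop shows the closed fingertips at about (310,310), right above the pad at (306,341). I'll go down gently.

Call:
{"api": "arm_command", "payload": {
  "steps": [
    [0, 0, 0, 4, 0],
    [0, 0, 0, 8, 0],
    [0, 0, 0, 12, 0],
    [0, 0, 0, 14, 0],
    [0, 0, 0, 15, 0],
    [0, 0, 0, 16, 0],
    [0, 0, 0, 17, 0],
    [0, 0, 0, 17, 0],
    [0, 0, 0, 17, 0]
  ]
}}

```text
clock: 4.42
eef_pos: [517.4, -73.5, 81.1]
eef_rot: [-3.142, -0.0, -0.093]
wrist_force: [0.1, 0.3, -0.2]
finger_gap: 0.7
finger_force: 0.0
```

Call:
{"api": "arm_command", "payload": {
  "steps": [
    [0, 0, 0, 0.5, 0],
    [0, 0, 0, 1, 0],
    [0, 0, 0, 1.5, 0],
    [0, 0, 0, 2, 0],
    [0, 0, 0, 2, 0],
    [0, 0, 0, 2, 0]
  ]
}}

```text
clock: 5.18
eef_pos: [517.4, -73.5, 79.0]
eef_rot: [3.142, -0.0, -0.093]
wrist_force: [0.8, 0.1, -0.5]
finger_gap: 0.2
finger_force: 0.0
```

Call:
{"api": "arm_command", "payload": {
  "steps": [
    [0, 0, 0, 0.5, 0],
    [0, 0, 0, 1, 0],
    [0, 0, 0, 1.5, 0],
    [0, 0, 0, 2, 0],
    [0, 0, 0, 2, 0],
    [0, 0, 0, 2, 0]
  ]
}}

```text
clock: 5.92
eef_pos: [517.4, -73.5, 77.1]
eef_rot: [-3.142, -0.0, -0.093]
wrist_force: [0.3, 0.3, -0.5]
finger_gap: 0.8
finger_force: 0.0
```

```bash
python3 - <<'E'
from h import *
w=[]
for i in range(6):
    c=imaging.camera("side");s=monitor.read_state();w.append(s["wrist_force"])
print(np.mean(w,0),np.std(w,0),s["eef_pos"],s["effort"])
a=c["img"][175:275,215:345,::-1]
cv2.imwrite("pics/side2.png",cv2.resize(a,(780,600),interpolation=cv2.INTER_CUBIC))
E
```

```text
[ 0.11315774 -0.00657787  0.16200167] [0.28061398 0.32922651 0.49767209] [517.40897358 -73.46900381  77.05574558] [-6.60516453e-04 -5.27499425e+01 -3.05868351e+01  2.12153496e-02
 -7.16174045e-02  4.08339406e-05]
```

View pics/side2.png

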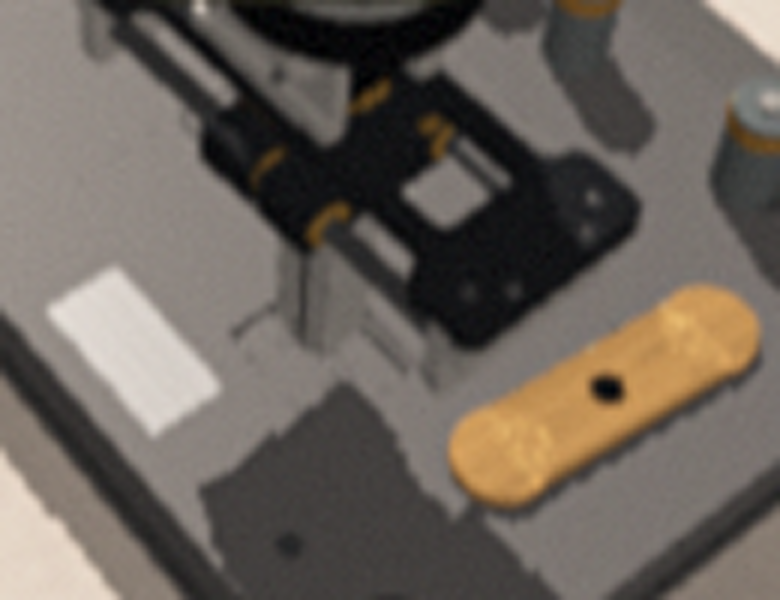

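There's no contact yet. In the crop the tips are near (310,345), still a little above the pad centre at about (309,366). I'll keep going down slowly.

Call:
{"api": "arm_command", "payload": {
  "steps": [
    [0, 0, 0, 0.5, 0],
    [0, 0, 0, 1, 0],
    [0, 0, 0, 1.5, 0],
    [0, 0, 0, 2, 0],
    [0, 0, 0, 2, 0],
    [0, 0, 0, 2, 0]
  ]
}}

```text
clock: 6.98
eef_pos: [517.4, -73.5, 75.1]
eef_rot: [3.142, -0.0, -0.093]
wrist_force: [-0.7, 0.3, -0.7]
finger_gap: 0.4
finger_force: 0.0
```

Call:
{"api": "arm_command", "payload": {
  "steps": [
    [0, 0, 0, 0.5, 0],
    [0, 0, 0, 1, 0],
    [0, 0, 0, 1.5, 0],
    [0, 0, 0, 2, 0],
    [0, 0, 0, 2, 0],
    [0, 0, 0, 2, 0]
  ]
}}

```text
clock: 7.72
eef_pos: [517.4, -73.5, 73.1]
eef_rot: [-3.142, 0.0, -0.093]
wrist_force: [-0.2, 0.1, 0.1]
finger_gap: 1.0
finger_force: 0.0
```

Call:
{"api": "arm_command", "payload": {
  "steps": [
    [0, 0, 0, 0.5, 0],
    [0, 0, 0, 1, 0],
    [0, 0, 0, 1.5, 0],
    [0, 0, 0, 2, 0],
    [0, 0, 0, 2, 0],
    [0, 0, 0, 2, 0]
  ]
}}

```text
clock: 8.48
eef_pos: [517.4, -73.5, 71.0]
eef_rot: [-3.142, 0.0, -0.093]
wrist_force: [-0.6, -0.1, -0.2]
finger_gap: 0.5
finger_force: 0.0
```

```bash
python3 - <<'E'
from h import *
w=[]
for i in range(6):
    c=imaging.camera("side");s=monitor.read_state();w.append(s["wrist_force"])
print(np.mean(w,0),s["eef_pos"])
a=c["img"][205:255,235:300,::-1]
cv2.imwrite("pics/side3.png",cv2.resize(a,(780,600),interpolation=cv2.INTER_CUBIC))
E
```

```text
[-0.22815506  0.15908148 -0.1665497 ] [517.40704026 -73.47770401  71.05214911]
```

View pics/side3.png

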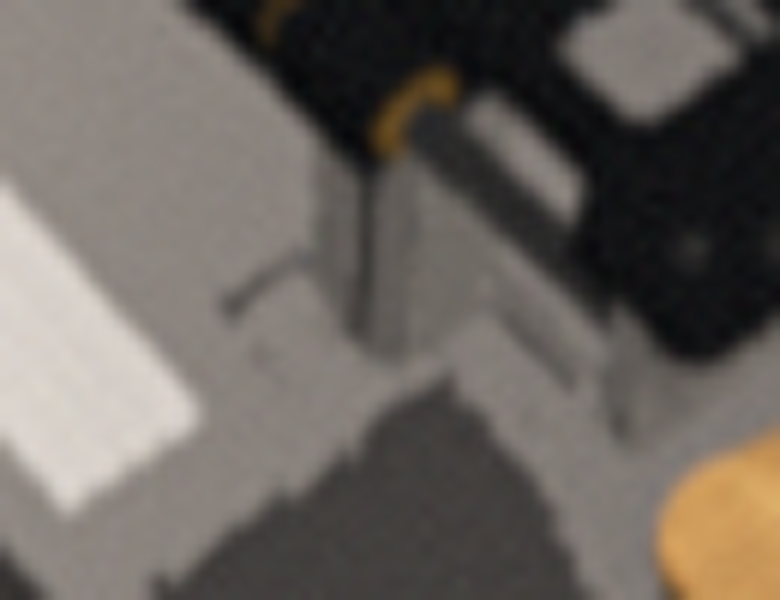

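The finger bottoms are at about (375,352) in this crop, so the tips are really only a few millimetres above the pad. The closed fingertips reach less far than their nominal length. I'll continue.

Call:
{"api": "arm_command", "payload": {
  "steps": [
    [0, 0, 0, 0.5, 0],
    [0, 0, 0, 1, 0],
    [0, 0, 0, 1.5, 0],
    [0, 0, 0, 2, 0],
    [0, 0, 0, 2, 0],
    [0, 0, 0, 2, 0]
  ]
}}

```text
clock: 9.52
eef_pos: [517.4, -73.5, 69.1]
eef_rot: [-3.142, -0.0, -0.093]
wrist_force: [0.5, 0.3, -0.4]
finger_gap: 0.5
finger_force: 0.0
```

Call:
{"api": "arm_command", "payload": {
  "steps": [
    [0, 0, 0, 0.5, 0],
    [0, 0, 0, 1, 0],
    [0, 0, 0, 1.5, 0],
    [0, 0, 0, 2, 0],
    [0, 0, 0, 2, 0],
    [0, 0, 0, 2, 0]
  ]
}}

```text
clock: 10.28
eef_pos: [517.4, -73.5, 67.1]
eef_rot: [-3.142, -0.0, -0.093]
wrist_force: [0.9, 0.6, -0.1]
finger_gap: 0.6
finger_force: 0.0
```

Call:
{"api": "arm_command", "payload": {
  "steps": [
    [0, 0, 0, 0.5, 0],
    [0, 0, 0, 1, 0],
    [0, 0, 0, 1.5, 0],
    [0, 0, 0, 2, 0],
    [0, 0, 0, 2, 0],
    [0, 0, 0, 2, 0]
  ]
}}

```text
clock: 11.02
eef_pos: [517.5, -73.5, 65.1]
eef_rot: [3.142, -0.0, -0.093]
wrist_force: [0.4, 0.2, 0.3]
finger_gap: 0.4
finger_force: 0.0
```

Call:
{"api": "arm_command", "payload": {
  "steps": [
    [0, 0, 0, 0.5, 0],
    [0, 0, 0, 1, 0],
    [0, 0, 0, 1.5, 0],
    [0, 0, 0, 2, 0],
    [0, 0, 0, 2, 0],
    [0, 0, 0, 2, 0]
  ]
}}

```text
clock: 11.78
eef_pos: [517.4, -73.4, 63.0]
eef_rot: [3.142, 0.0, -0.093]
wrist_force: [-0.6, 0.5, -0.2]
finger_gap: 0.2
finger_force: 0.0
```

```bash
python3 - <<'E'
from h import *
w=[]
for i in range(6):
    c=imaging.camera("side");s=monitor.read_state();w.append(s["wrist_force"])
print(np.mean(w,0),s["eef_pos"])
print((proj(c,(517.4,-73.5,64))-[225,190])*10)
a=c["img"][190:250,225:305,::-1]
cv2.imwrite("pics/side4.png",cv2.resize(a,(800,600),interpolation=cv2.INTER_CUBIC))
E
```

```text
[ 0.05870062 -0.25868113  0.20403883] [517.43882915 -73.46080498  63.06400232]
[419.46732751 444.03320674]
```

View pics/side4.png

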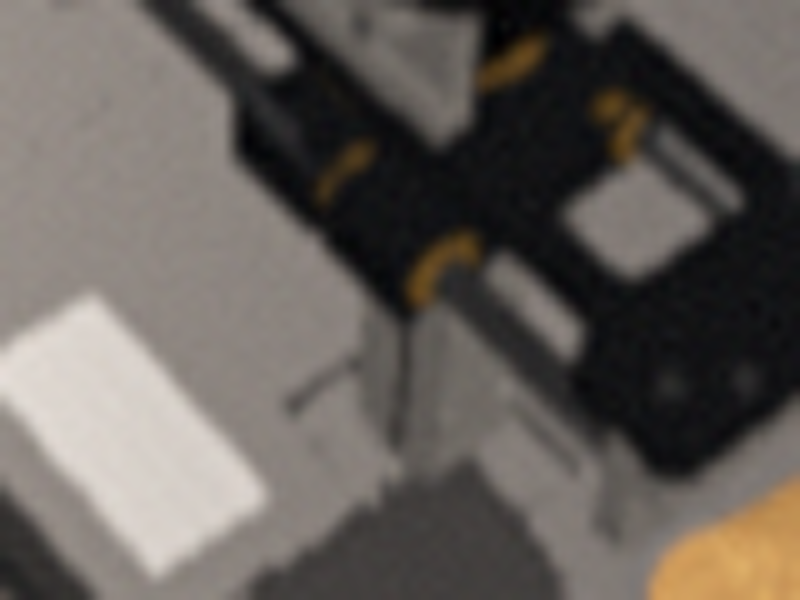

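The finger bottoms are at about (420,470) in the crop, and their shadow edge at (470,460) has nearly reached them. Contact should be only a millimetre or so below.

Call:
{"api": "arm_command", "payload": {
  "steps": [
    [0, 0, 0, 0.5, 0],
    [0, 0, 0, 1, 0],
    [0, 0, 0, 1.5, 0],
    [0, 0, 0, 2, 0],
    [0, 0, 0, 2, 0],
    [0, 0, 0, 2, 0]
  ]
}}

```text
clock: 12.82
eef_pos: [517.4, -73.5, 61.1]
eef_rot: [3.142, -0.0, -0.093]
wrist_force: [-1.3, 0.5, -0.2]
finger_gap: 0.5
finger_force: 0.0
```

Call:
{"api": "arm_command", "payload": {
  "steps": [
    [0, 0, 0, 0.5, 0],
    [0, 0, 0, 1, 0],
    [0, 0, 0, 1.5, 0],
    [0, 0, 0, 2, 0],
    [0, 0, 0, 2, 0],
    [0, 0, 0, 2, 0]
  ]
}}

```text
clock: 13.58
eef_pos: [517.4, -73.5, 59.0]
eef_rot: [3.142, 0.0, -0.093]
wrist_force: [-0.0, 0.1, -0.8]
finger_gap: 0.4
finger_force: 0.0
```

Call:
{"api": "arm_command", "payload": {
  "steps": [
    [0, 0, 0, 0.5, 0],
    [0, 0, 0, 1, 0],
    [0, 0, 0, 1.5, 0],
    [0, 0, 0, 2, 0],
    [0, 0, 0, 2, 0]
  ]
}}

```text
clock: 14.2
eef_pos: [517.4, -73.4, 57.0]
eef_rot: [-3.142, 0.0, -0.093]
wrist_force: [-0.6, -1.0, 0.3]
finger_gap: 0.7
finger_force: 0.0
```

Call:
{"api": "arm_command", "payload": {
  "steps": [
    [0, 0, 0, 0.5, 0],
    [0, 0, 0, 1, 0],
    [0, 0, 0, 1.5, 0],
    [0, 0, 0, 2, 0],
    [0, 0, 0, 2, 0]
  ]
}}

```text
clock: 14.82
eef_pos: [517.5, -73.5, 55.1]
eef_rot: [3.142, -0.0, -0.093]
wrist_force: [-1.4, 0.4, 3.1]
finger_gap: 0.2
finger_force: 1.3
```

```bash
python3 - <<'E'
from h import *
w=[]
for i in range(6):
    c=imaging.camera("side");s=monitor.read_state();w.append(s["wrist_force"])
print(np.mean(w,0),s["eef_pos"])
for n in("door_leaf","release"):print(n,[(r["p"],r["rect"]) for r in find_in(c,n)])
for z in(64,55,36):print(z,*[((proj(c,(517.4+dx,-73.5+dy,z))-[225,190])*10).round() for dx in(-8,8) for dy in(-12,12)])
a=c["img"][190:250,225:305,::-1]
cv2.imwrite("pics/side5.png",cv2.resize(a,(800,600),interpolation=cv2.INTER_CUBIC))
E
```

```text
[-0.33768125 -0.00331508  2.41539919] [517.46324688 -73.46564672  55.08861985]
door_leaf [(0.82, [285.1, 207.7, 74.3, 38.8]), (0.56, [339.4, 200.7, 15.9, 24.2])]
release [(0.63, [268.2, 239.4, 26.1, 17.0])]
64 [436. 504.] [351. 432.] [489. 456.] [404. 385.]
55 [433. 526.] [349. 454.] [486. 478.] [402. 408.]
36 [429. 571.] [346. 500.] [480. 524.] [398. 454.]
```

View pics/side5.png

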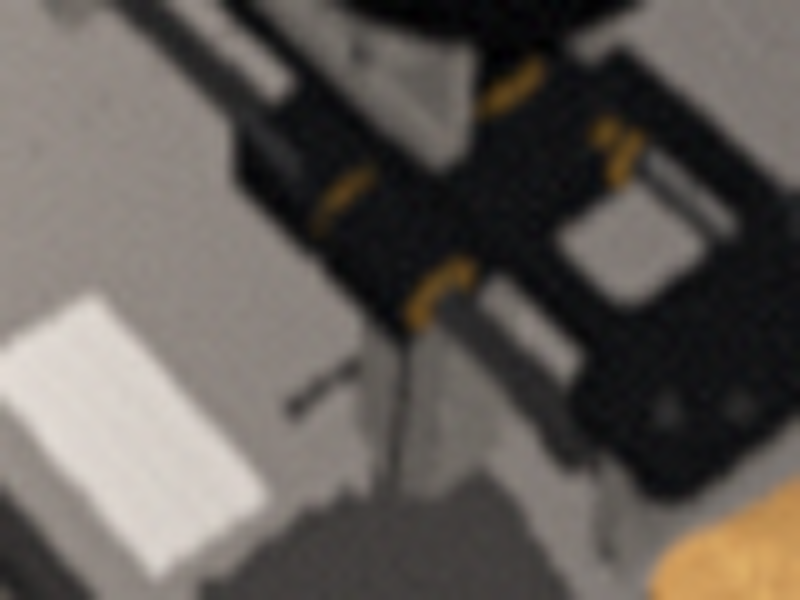

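The fingers have touched at 2.4 N, and the picture shows their tips meeting the shadow near (400,490). The pad is giving, so I'll press the remaining travel in small steps.

Call:
{"api": "arm_command", "payload": {
  "steps": [
    [0, 0, 0, 0.5, 0],
    [0, 0, 0, 1, 0],
    [0, 0, 0, 1.5, 0],
    [0, 0, 0, 2, 0],
    [0, 0, 0, 2, 0]
  ]
}}

```text
clock: 15.85
eef_pos: [517.5, -73.5, 53.0]
eef_rot: [-3.142, -0.0, -0.093]
wrist_force: [1.0, -0.2, 3.5]
finger_gap: 0.6
finger_force: 1.7
```

```bash
cat > chk.py <<'E'
from h import *
w=[]
for i in range(4):
    c=imaging.camera("side");s=monitor.read_state();w.append(s["wrist_force"])
print(np.mean(w,0),s["eef_pos"],s["clock"])
for n in("door_leaf",):print(n,[(r["p"],r["rect"]) for r in find_in(c,n)])
E
python3 chk.py
```

```text
[ 0.03668598 -0.02524872  3.52057302] [517.47603941 -73.47675929  53.07414556] 16.05
door_leaf [(0.58, [283.9, 209.3, 70.5, 41.4])]
```

Call:
{"api": "arm_command", "payload": {
  "steps": [
    [0, 0, 0, 0.4, 0],
    [0, 0, 0, 0.8, 0],
    [0, 0, 0, 1.2, 0],
    [0, 0, 0, 1.2, 0],
    [0, 0, 0, 1.2, 0],
    [0, 0, 0, 1.2, 0]
  ]
}}

```text
clock: 16.85
eef_pos: [517.5, -73.5, 51.9]
eef_rot: [3.142, -0.0, -0.093]
wrist_force: [0.5, 0.0, 3.6]
finger_gap: 0.6
finger_force: 1.7
```

```bash
python3 chk.py
```

```text
[0.34014275 0.15184719 2.91239407] [517.43547149 -73.47226359  51.86945528] 17.05
door_leaf [(0.63, [303.7, 200.5, 23.8, 22.6])]
```

Call:
{"api": "arm_command", "payload": {
  "steps": [
    [0, 0, 0, 0.5, 0],
    [0, 0, 0, 0.8, 0],
    [0, 0, 0, 0.8, 0],
    [0, 0, 0, 0.8, 0]
  ]
}}

```text
clock: 17.6
eef_pos: [517.4, -73.5, 51.1]
eef_rot: [-3.142, -0.0, -0.093]
wrist_force: [1.0, -0.2, 3.2]
finger_gap: 0.8
finger_force: 1.9
```

```bash
python3 chk.py; python3 - <<'E'
from h import *
c=imaging.camera("side");a=c["img"][140:260,205:365,::-1]
cv2.imwrite("pics/side6.png",cv2.resize(a,(800,600),interpolation=cv2.INTER_CUBIC))
E
```

```text
[0.09719212 0.00856063 3.92163548] [517.44213789 -73.44829401  51.05643335] 17.8
door_leaf [(0.49, [307.1, 199.0, 29.5, 29.8])]
```

View pics/side6.png

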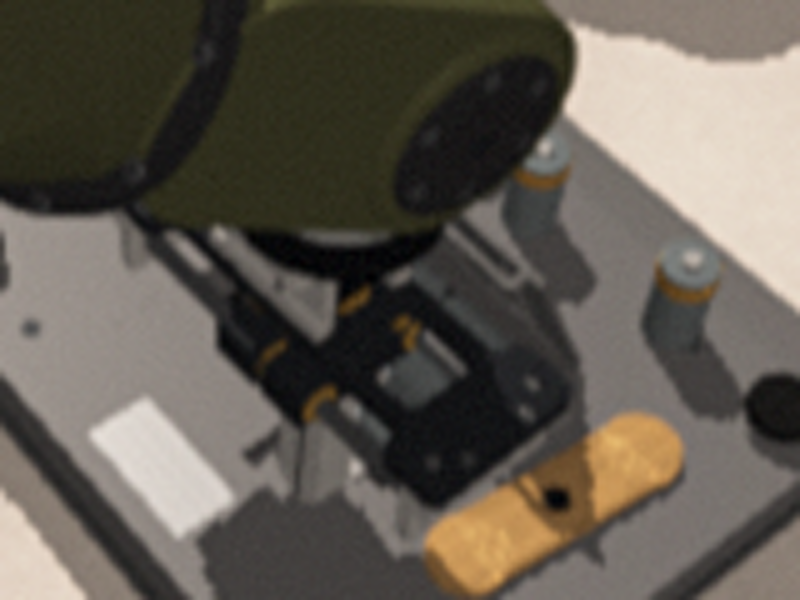

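The door has sprung up: its leaf is behind the gripper at about (480,280), with a new shadow across the rib. I'll lift off and back away.

Call:
{"api": "arm_command", "payload": {
  "steps": [
    [0, 0, 0, -5, 0],
    [0, -2, 0, -15, 0],
    [0, -6, 0, -35, 0],
    [0, -15, 0, -60, 0],
    [0, -30, 0, -90, 0],
    [0, -50, 0, -120, 0],
    [0, -75, 15, -150, 0],
    [0, -90, 60, -160, 0],
    [0, -100, 110, -160, 0],
    [0, -100, 160, -160, 0],
    [0, -100, 210, -160, 0],
    [0, -100, 260, -160, 0],
    [0, -100, 260, -160, 0],
    [0, -100, 260, -160, 0],
    [0, -100, 260, -160, 0],
    [0, -100, 260, -160, 0]
  ]
}}

```text
clock: 19.9
eef_pos: [393.9, -322.3, 211.3]
eef_rot: [3.141, -0.0, -0.092]
wrist_force: [0.6, 0.3, -0.1]
finger_gap: 0.4
finger_force: 0.0
```

```bash
python3 chk.py; python3 - <<'E'
from h import *
c=imaging.camera("side");a=c["img"][110:330,170:463,::-1]
print([(r["p"],r["rect"]) for r in find_in(c,"cell_a")+find_in(c,"rib")])
cv2.imwrite("pics/side7.png",cv2.resize(a,(799,600),interpolation=cv2.INTER_CUBIC))
E
```

```text
[ 0.31630097 -0.02553914 -0.38019761] [ 393.75861811 -322.76901792  211.15531985] 20.1
door_leaf []
[]
```

View pics/side7.png

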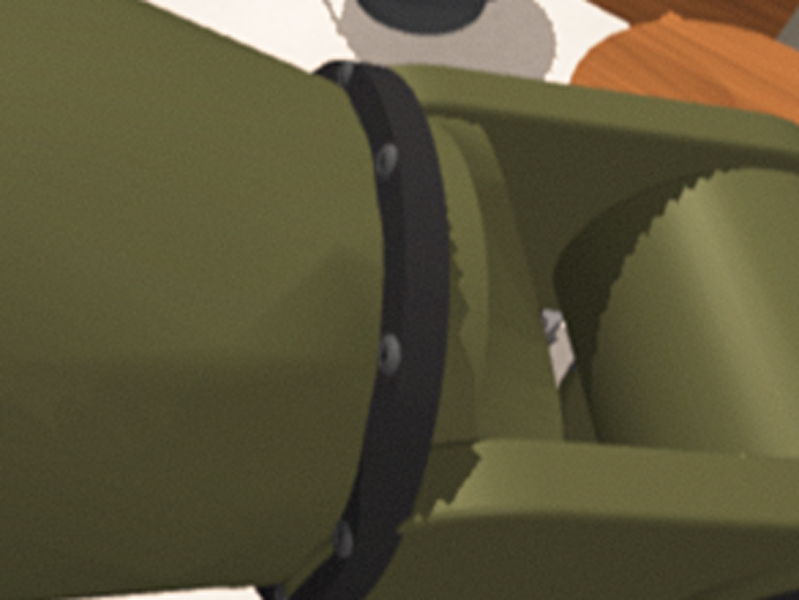

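The arm blocks the side view, so I'll check with the top camera by numbers.

```bash
python3 - <<'E'
from h import *
c=imaging.camera("top")
for n in("door_leaf","release","rib","cell_a","pan","trim_tool","screwdriver"):
    print(n,[(round(r["p"],2),np.round(r["rect"],1)) for r in find_in(c,n)[:4]])
# pose of open door: hinge line ~ (637..653), expected free edge tips at hinge-100cos, z 66+91
X=np.array([np.cos(-.1),np.sin(-.1),0]);Y=np.array([-X[1],X[0],0])
H=np.array([516.7,-73.6,66])+X*123+Y*33
for th in(0,.6,1.15):print(th,[proj(c,H-X*100*np.cos(th)+Y*s*69+np.array([0,0,100*np.sin(th)])).round() for s in(-1,1)])
old=cv2.imread("pics/top0.png");old=cv2.resize(old,(512,384),interpolation=cv2.INTER_AREA)
d=cv2.absdiff(old,c["img"][:,:,::-1].copy()).max(2)[120:300,200:440]
m=(cv2.GaussianBlur(d,(5,5),0)>25).astype(np.uint8)
n,_,st,ce=cv2.connectedComponentsWithStats(m)
print([(s[0]+200,s[1]+120,s[2],s[3],s[4]) for s in st[1:] if s[4]>20])
E
```

```text
door_leaf [(0.59, array([309.9, 189. ,  63.4,  20. ]))]
release [(0.66, array([313.9, 240.7,  24.1,  24.2])), (0.27, array([307.7, 164.9,  12.6,  15.2]))]
rib [(0.93, array([353.7, 218.6,  25. ,  48.9]))]
cell_a [(0.63, array([346.3, 168.8,  19.6,  18.7])), (0.53, array([308.1, 165.8,  11.1,  13.4]))]
pan [(0.9, array([178.4, 204.1,  97.4, 110.8])), (0.48, array([353.4, 219.4,  20.6,  50.7])), (0.35, array([300.2, 206.8, 159. , 158.6]))]
trim_tool [(0.95, array([392.9, 249.8,  34.4,  87.5])), (0.45, array([353.9, 220.2,  26.2,  51.6]))]
screwdriver [(0.69, array([409.8, 238.8,  22.7,  73.3]))]
0 [array([333., 234.]), array([271., 224.])]
0.6 [array([338., 221.]), array([273., 211.])]
1.15 [array([343., 198.]), array([276., 188.])]
[(np.int32(284), np.int32(182), np.int32(15), np.int32(4), np.int32(28)), (np.int32(269), np.int32(187), np.int32(91), np.int32(45), np.int32(1745)), (np.int32(437), np.int32(278), np.int32(3), np.int32(22), np.int32(56))]
```

```bash
python3 -c "
from h import *
print(job.sign_off())"
```

```text
the job is handed in; nothing more can be done
None
```

I pressed the release pad by touch with about 4 N, the battery door sprang open, and the hand is clear; the last top-camera check put the door near fully open and every bystander it could locate in place (one of the three cells didn't register), and the job is handed in at about 20 s, with no verdict returned.

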